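# Take the pile of carvings apart and lay each in its finishing jig

## Task

The finished carvings are piled up: a long panel at the bottom, a square block and a hexagonal collar side by side on it, and a small round rosette on top of one of those. Take the pile apart and lay every piece, right way up and flat on the floor, inside the jig of its own outline (long, square, hexagonal, round) for waxing, then let go of it. Set the pieces down rather than dropping them, and leave the gouge and the sharpening stone that lie near the jigs where they are.

Things in the scene. Friction and masses are not known exactly. Their poses are not given: they have to be found in the camera images.
- panel: Long carved panel of reddish brown hardwood, 190 x 60 x 30 mm (x, y, z), 0.2 to 0.4 kg, loose, the bottom of the pile, lying on the table. Origin: centre of its underside; x along its length, z up. Its top is flat. The block and the collar rest on it, centred about 50 mm either side of its middle; either may be at either end.
- block: Square carved block of the same wood, 56 x 56 x 28 mm, about 75 g, loose, on top of the panel at the start (underside 30 mm above the table). Origin: centre of its underside; x and y normal to its sides, z up.
- collar: Hexagonal carved collar (solid) of the same wood, 54 mm across flats, 62 mm across corners, 28 mm high, about 60 g, loose, on top of the panel at the start (underside 30 mm above the table). Origin: centre of its underside; y is normal to one pair of flats (the other pairs are 60 degrees on), x points at a corner, z up.
- rosette: Small round carved rosette of the same wood, 38 mm diameter, 26 mm high, about 30 g, loose, at the start standing on top of either the block or the collar (underside 58 mm above the table). Origin: centre of its underside; z up.
- panel_jig: Long shallow jig for the panel, inside 206 x 76 mm (8 mm play on every side), outside 218 x 88 mm, x along its length. Fixed, does not move. Plywood rim, dark rubber floor 6 mm above the table, rim 6 mm thick rising to 11 mm above the table (5 mm over the floor). Origin: centre of its underside, at table height; z up.
- block_jig: Square shallow jig for the block, inside 72 x 72 mm (8 mm play on every side), outside 84 x 84 mm, x and y normal to its sides. Fixed, does not move. Plywood rim, dark rubber floor 6 mm above the table, rim 6 mm thick rising to 11 mm above the table (5 mm over the floor). Origin: centre of its underside, at table height; z up.
- collar_jig: Hexagonal shallow jig for the collar, inside 70 mm across flats (8 mm play on every side), outside 82 mm across flats; y is normal to one pair of flats, x points at a corner. Fixed, does not move. Plywood rim, dark rubber floor 6 mm above the table, rim 6 mm thick rising to 11 mm above the table (5 mm over the floor). Origin: centre of its underside, at table height; z up.
- rosette_jig: Round shallow jig for the rosette, inside diameter 54 mm (8 mm play all round), outside diameter 66 mm. Fixed, does not move. Plywood rim, dark rubber floor 6 mm above the table, rim 6 mm thick rising to 11 mm above the table (5 mm over the floor). Origin: centre of its underside, at table height; z up.
- gouge: Carving gouge lying loose on the table nearer the robot, to be left alone: dark handle 120 mm long and 24 mm thick, steel blade 112 mm long. Origin: where handle meets blade, on the table; x towards the cutting edge, handle to -x.
- stone: Loose two-layer sharpening stone, dark below and pale grey above, 110 x 40 x 20 mm, lying on the table nearer the robot, to be left alone. Origin: centre of its underside; x along its length.

How it is judged (in metres and radians):
At the end, for the whole second after the job is handed in: Each carving lies released and at rest in the jig of its own outline: centre within 13 mm of the jig's centre, underside on the jig floor (less than 9 mm above the jig's underside), upright within 0.08 rad, and the panel's length within 0.14 rad of its jig's (horizontal distance between panel and panel_jig below 0.013 m and z of panel in the frame of panel_jig below 0.009 m and angle between each of panel, block, collar, rosette's own z axis and vertical below 0.08 rad and linear speed of each of panel, block, collar, rosette below 0.02 m/s and contact force between each of panel, block, collar, rosette and the fingers below 0.1 N and angle between the x axis of panel and the x axis of panel_jig, either way round below 0.14 rad and horizontal distance between block and block_jig below 0.013 m and z of block in the frame of block_jig below 0.009 m and horizontal distance between collar and collar_jig below 0.013 m and z of collar in the frame of collar_jig below 0.009 m and horizontal distance between rosette and rosette_jig below 0.013 m and z of rosette in the frame of rosette_jig below 0.009 m); the robot touches nothing.
It fails at once if a carving is dropped (falls free from more than about 4 cm) ((contact force between panel and anything else below 0.02 N and linear speed of panel above 0.9 m/s) or (contact force between block and anything else below 0.02 N and linear speed of block above 0.9 m/s) or (contact force between collar and anything else below 0.02 N and linear speed of collar above 0.9 m/s) or (contact force between rosette and anything else below 0.02 N and linear speed of rosette above 0.9 m/s)).
It fails at once if the gouge is disturbed (shifted by more than 3 cm) (distance of gouge from where it was at the start of the episode above 0.03 m).
It fails at once if the sharpening stone is disturbed (shifted by more than 3 cm) (distance of stone from where it was at the start of the episode above 0.03 m).
It also fails if it takes over 99 s, if anything falls off the work surface, if the arm or the gripper's body presses on something with over 40 N, if the wrist force passes 120 N, or if a joint passes its speed limit or range.

## Robot

A 6-joint arm with a two-finger parallel gripper is mounted at the origin on the work surface. World frame = base frame: x ahead of the robot, y to its left, z up, the work surface at z = 0. Lengths are in m, angles in degrees, forces in N, time in s.
With the tool pointing down it reaches from about 0.25 to 0.725 m from the base axis. Payload 9.7 kg.
Tool frame: the origin (TCP) lies midway between the tips of the shut fingers; the grasp point (between the pads) lies 19 mm behind it; z points along the fingers, y is the line along which they close (so a half turn about z gives the same grasp; the last joint's range is limited). The gripper opens to 85 mm and grips with 20 to 120 N. Pads are 22 mm wide; open, the fingers measure 114 mm over their backs; the gripper's body (76 mm by 85 mm) begins 54 mm behind the grasp point. The pads swing forward as they close: fully open they stand 13 mm farther back than shut.
Start: joints at [-67.609, 4.979, 10.078, 95.1, 0, 90], TCP at [0.21, -0.509, 0.231] pointing down, gripper open.
Joint ranges: [-179.16, 179.16], [-48.56, 103.87], [-65.8, 70.77], [-126.05, 130.52], [-82.76, 87.17], [-180, 180]. Speed limits (degrees/s): [127.2, 127.2, 147.25, 180, 180, 180].

## Interface

Orientations are given as [roll, pitch, yaw] about the fixed x, y, z axes, in that order (R = Rz(yaw) Ry(pitch) Rx(roll)).
In Python, from workcell import * gives the robot as it stands.
- The arm moves only by the tool servo_tool, never from a script. Its argument "moves" is a list of rows, each a list of 4 numbers: the shift along the world's x, y, z in a scale on which 1.0 is 100 cm, then the turn about the world's z in fractions of the full range, 1 being 2 pi rad. A call has 1 to 20 rows; each row is the pose to reach, as a shift and turn from the pose commanded when the call began; what a row does not reach only later rows make up. A row lasts 1/12 s, in which the tool goes at most 41.7 mm and 7.16 degrees, less where a joint would pass 70% of its speed; a pose out of reach is approached as far as the arm can. A call with a gripper value outside its range is refused whole. "claw" is the closure, from 0 (fully open) to 1 (shut), set as the call begins (left out, the last holds). The fingers move at their own pace and stop on an object; "force" is the grip in N (left out, the last holds). Time passes only in rows, so rows that repeat a pose let the fingers close. It gives the time, the measured TCP pose, the force, the opening and the grip force at its end, in the units of the state.
- get_obs(): the state, without advancing time (a new reading comes with each control period).
- camera(name): name is "scene" or "top"; returns the picture (384x512x3 uint8, red, green, blue); there is no depth.
- get_calibration(name): a dict with "fx", "fy", "cx", "cy" (pixels), "rvec" (rotation vector, rad) and "tvec" (3), from world to camera coordinates, as OpenCV has them. Camera axes: x right, y down, z forward; pixel columns grow to the right and rows downward; lengths in m; the calibration is good to about 2 mm. A picture is of the moment at which its call begins. get_calibration takes no time and is no camera call.
- job_done(): hands the job in; it is judged then, once.
The state is a dict: "time": time; "q": joint angles; "qd": joint speeds; "joint_efforts": joint torques, N m; "ee_pos": TCP position; "tcp_rot": TCP orientation; "wrist_force": force on the tool from outside, world axes, zero at the start; "torque": the same for the moment, N m; "opening": finger opening in m; "grasp_force": force on a finger pad.
Only numpy, scipy, OpenCV 4.12 (cv2) and the standard library are available. Lean on these libraries where they do the work, as an engineer would, in place of code of your own. Each camera call takes 0.05 s, during which the arm holds its last target. There are 200 camera calls.

## Working session

There is one attempt and no reset: what is moved stays moved. The work goes in short steps, Python scripts to look and compute and a tool call to move; the robot and the scene stay as the last step left them, time stands still between calls to the robot, and variables do not carry over. Pictures are saved under pics/ and viewed, at most 14 in all, crops included, and the job is handed in when it is done.

Besides the shell and the picture viewer there is one more tool, called as a command line: name --pt "numbers of a row" for each row, then --argument value for the rest. servo_tool: Moves the arm, as the interface text tells. Its arguments: {"type":"object","properties":{"moves":{"type":"array","items":{"type":"array","items":{"type":"number"}}},"claw":{"type":"number"},"force":{"type":"number"}},"required":["moves"]}

```bash
mkdir -p pics; ls
cat > h.py <<'E'
from workcell import *
import numpy as np, cv2
def cal(n):
    c=get_calibration(n); K=np.array([[c['fx'],0,c['cx']],[0,c['fy'],c['cy']],[0,0,1.]])
    R=cv2.Rodrigues(np.array(c['rvec'],float))[0]; return K,R,np.array(c['tvec'],float).ravel()
def ray(n,uv,z):
    K,R,t=cal(n); uv=np.atleast_2d(np.array(uv,float))
    d=(np.linalg.inv(K)@np.c_[uv,np.ones(len(uv))].T).T@R; o=-R.T@t
    return o+d*((z-o[2])/d[:,2:3])
def snap(n,f,crop=None,s=1):
    im=cv2.cvtColor(camera(n),cv2.COLOR_RGB2BGR); cv2.imwrite('pics/raw_'+f,im)
    if crop: x0,y0,x1,y1=crop; im=im[y0:y1,x0:x1]
    cv2.imwrite('pics/'+f,cv2.resize(im,None,fx=s,fy=s,interpolation=cv2.INTER_CUBIC)); return im
E
python3 - <<'E'
from h import *
snap('top','t0.png',s=1.5); snap('scene','s0.png',s=1.5)
for n in('top','scene'):
    K,R,t=cal(n); print(n,K[0,0],-R.T@t,R[2])
print(get_obs())
E
```

```text
pics
top 351.69665194462794 [ 0.41971819 -0.01772524  0.93195946] [ 0.07948644 -0.01059326 -0.99677966]
scene 401.3611769718168 [1.02750265 0.45808276 0.53230232] [-0.62782253 -0.54370244 -0.55697982]
{'time': 0.1, 'q': array([-6.76081711e+01,  5.00665209e+00,  1.00390028e+01,  9.50987605e+01,
        3.66684192e-04,  9.00000323e+01]), 'qd': array([-0.05119937, -0.04381498,  0.07871638, -0.02815294,  0.05814764,
       -0.01839416]), 'joint_efforts': array([-8.16924021e-04, -5.21562767e+01,  4.65651512e+01,  1.59799063e-02,
        4.72796842e-07,  5.27387755e-06]), 'ee_pos': array([ 0.20944119, -0.50834338,  0.23066648]), 'tcp_rot': array([-1.79933590e+02, -3.66646516e-04,  2.23917961e+01]), 'wrist_force': array([ 0.66315861, -0.43275589, -0.19795368]), 'torque': array([ 0.00771792, -0.02449514,  0.01241374]), 'grasp_force': 0.0, 'opening': 0.08524823940704657}
```

View pics/t0.png

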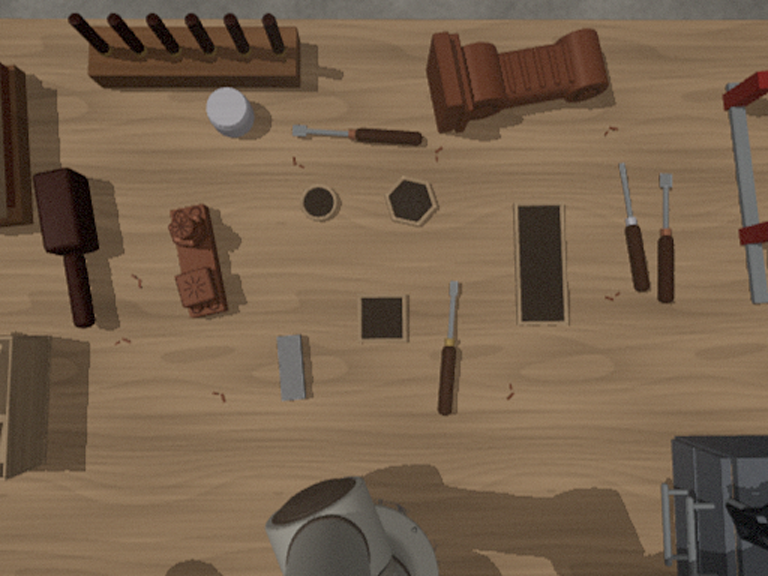

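View pics/s0.png

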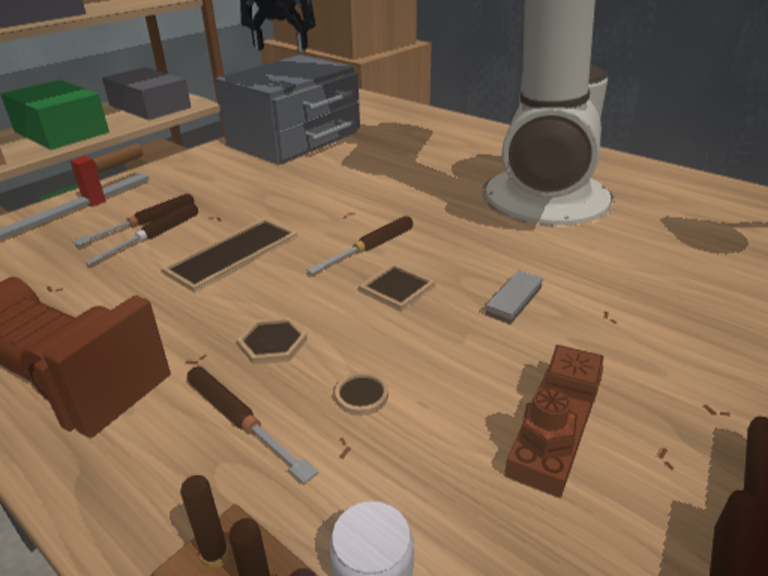

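Top view: the pile is at (200,260) in the 1.5x picture, with the collar and rosette at its upper end (185,225) and the block at (196,287). The jigs are round (319,203), hex (411,201), square (383,318) and long (541,265). The scene view agrees that the rosette is on the collar.

Run:
```python
from h import *
im=cv2.imread('pics/raw_t0.png')
g=cv2.cvtColor(im,cv2.COLOR_BGR2HSV)
for n,(u,v) in dict(round=(319,203),hexa=(411,201),square=(383,318),long=(541,265)).items():
    u=int(u/1.5);v=int(v/1.5)
    m=(g[...,2]<80).astype(np.uint8); l,lab=cv2.connectedComponents(m,connectivity=4)
    M=(lab==lab[v,u]).astype(np.uint8)
    c=max(cv2.findContours(M,0,cv2.CHAIN_APPROX_NONE)[0],key=cv2.contourArea)
    P=ray('top',c[:,0],0.008)[:,:2].astype(np.float32)
    r=cv2.minAreaRect(P); mo=cv2.moments(P.reshape(-1,1,2)); 
    print(n,r,mo['m10']/mo['m00'],mo['m01']/mo['m00'])
    if n=='hexa':
        a=cv2.approxPolyDP(c,4,True)[:,0]; print(ray('top',a,.008)[:,:2].round(4).tolist())
cv2.imwrite('pics/pile_t.png',cv2.resize(im[130:216,100:165],None,fx=6.5,fy=6.5,interpolation=cv2.INTER_CUBIC))
s=cv2.imread('pics/raw_s0.png'); cv2.imwrite('pics/pile_s.png',cv2.resize(s[220:340,320:420],None,fx=5,fy=5,interpolation=cv2.INTER_CUBIC))
```

```text
round ((0.6437491178512573, 0.08560796082019806), (0.048835769295692444, 0.0479663722217083), 0.12045174092054367) 0.6428203842128825 0.0857228367536126
hexa ((0.6447217464447021, -0.07714992761611938), (0.06652495265007019, 0.07460954785346985), 44.948516845703125) 0.6448805379727381 -0.07778786872831914
[[0.6814, -0.0668], [0.6569, -0.0425], [0.6271, -0.0476], [0.608, -0.0875], [0.6404, -0.1145], [0.6731, -0.1015]]
square ((0.43564513325691223, -0.025299586355686188), (0.06838754564523697, 0.0680447369813919), 89.71515655517578) 0.4367638424384239 -0.025130350546653284
long ((0.5327163934707642, -0.3076360523700714), (0.20350868999958038, 0.07345913350582123), 0.3946516215801239) 0.5320834324641109 -0.3077080176707488
```

View pics/pile_t.png

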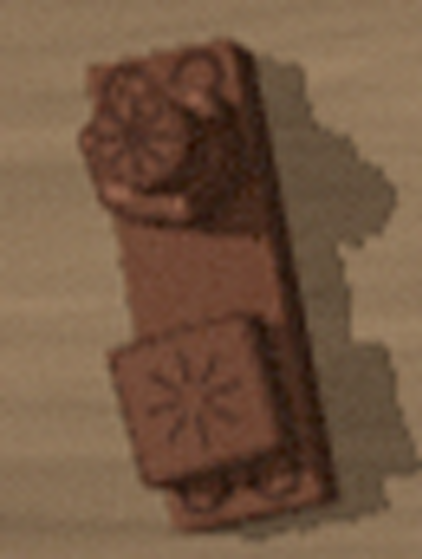

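View pics/pile_s.png

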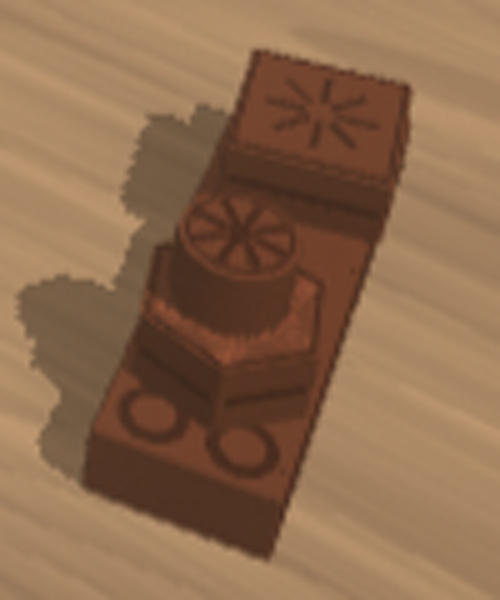

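The top crop shows the rosette top at about (140,143) and block top corners near (108,352), (262,318), (285,455), (150,488). In the scene crop the rosette top is at (240,236) and the block top corners are (258,50), (410,88), (385,190), (222,148).

Run:
```python
from h import *
T=lambda p:(np.array(p)+.5)/6.5-.5+[100,130]
S=lambda p:(np.array(p)+.5)/5-.5+[320,220]
print('ros',ray('top',T([[140,143]]),.084),ray('scene',S([[240,236]]),.084))
print('ros ext',ray('top',T([[92,143],[188,143]]),.084))
B=ray('top',T([[108,352],[262,318],[285,455],[150,488]]),.058);print('blk t',B.round(4),B.mean(0))
B=ray('scene',S([[258,50],[410,88],[385,190],[222,148]]),.058);print('blk s',B.round(4),B.mean(0))
for B in (ray('top',T([[88,68],[235,42],[328,498],[178,528]]),.03),):
  print('pan',B.round(4),B.mean(0)); 
print('pan s', ray('scene',S([[97,430],[285,500]]),.03).round(4), ray('scene',S([[270,558],[83,487]]),0).round(4))
print('col s',ray('scene',S([[320,285],[310,352],[218,370],[140,315],[160,248]]),.058).round(4))
```

```text
ros [[0.58255987 0.29755687 0.084     ]] [[0.58628382 0.2987302  0.084     ]]
ros ext [[0.58262387 0.31543285 0.084     ]
 [0.58249585 0.27967318 0.084     ]]
blk t [[0.5067 0.3174 0.058 ]
 [0.5195 0.259  0.058 ]
 [0.4669 0.2492 0.058 ]
 [0.4546 0.3002 0.058 ]] [0.48691177 0.28143268 0.058     ]
blk s [[0.4724 0.2513 0.058 ]
 [0.4579 0.3021 0.058 ]
 [0.5115 0.3167 0.058 ]
 [0.527  0.2655 0.058 ]] [0.49220036 0.2839014  0.058     ]
pan [[0.6233 0.339  0.03  ]
 [0.6336 0.2808 0.03  ]
 [0.4514 0.2405 0.03  ]
 [0.4399 0.299  0.03  ]] [0.53705263 0.28985595 0.03      ]
pan s [[0.636  0.284  0.03  ]
 [0.6232 0.3404 0.03  ]] [[0.6216 0.3395 0.    ]
 [0.635  0.2817 0.    ]]
col s [[0.5642 0.3188 0.058 ]
 [0.5914 0.3284 0.058 ]
 [0.6153 0.3103 0.058 ]
 [0.6108 0.2814 0.058 ]
 [0.5817 0.2722 0.058 ]]
```

Units first: shifts go in shares of 100 cm and turns go in shares of 2 pi rad. So 80.7 cm / 100 = 0.807, 78 cm / 100 = 0.78, 1.44 rad / 6.2832 = 0.2292.

servo_tool --pt "0.04 0.09 -0.02 0.0191" --pt "0.08 0.18 -0.04 0.0382" --pt "0.12 0.26 -0.06 0.0573" --pt "0.16 0.34 -0.07 0.0764" --pt "0.2 0.42 -0.08 0.0955" --pt "0.23 0.5 -0.08 0.1146" --pt "0.26 0.57 -0.08 0.1337" --pt "0.29 0.64 -0.08 0.1528" --pt "0.32 0.7 -0.08 0.1719" --pt "0.34 0.74 -0.08 0.191" --pt "0.36 0.78 -0.08 0.2101" --pt "0.374 0.807 -0.08 0.2292" --pt "0.374 0.807 -0.08 0.2292" --pt "0.374 0.807 -0.08 0.2292" --pt "0.374 0.807 -0.08 0.2292" --pt "0.374 0.807 -0.08 0.2292" --pt "0.374 0.807 -0.08 0.2292" --pt "0.374 0.807 -0.08 0.2292" --pt "0.374 0.807 -0.08 0.2292" --pt "0.374 0.807 -0.08 0.2292" --claw 0 --force 30

```text
time: 1.77
ee_pos: [0.5579, 0.2452, 0.1537]
tcp_rot: [-180.0, 0.0, 104.9]
wrist_force: [0.6, -0.7, 0.3]
opening: 0.085
grasp_force: 0.0
```

Run:
```python
from h import *
o=get_obs(); print(o['time'],o['ee_pos'],o['tcp_rot'],o['q'])
# jigs from scene view
im=cv2.imread('pics/raw_s0.png'); g=cv2.cvtColor(im,cv2.COLOR_BGR2HSV)
m=(g[...,2]<80).astype(np.uint8); l,lab=cv2.connectedComponents(m,connectivity=4)
for n,(u,v) in dict(round=(362,392),hexa=(272,340),square=(397,286),long=(230,252)).items():
    M=(lab==lab[int(v/1.5),int(u/1.5)]).astype(np.uint8)
    c=max(cv2.findContours(M,0,cv2.CHAIN_APPROX_NONE)[0],key=cv2.contourArea)
    P=ray('scene',c[:,0],0.008)[:,:2].astype(np.float32)
    r=cv2.minAreaRect(P); mo=cv2.moments(P.reshape(-1,1,2)); print(n,np.round(r[0],4),np.round(r[1],4),r[2],mo['m10']/mo['m00'],mo['m01']/mo['m00'])
    if n=='hexa': print(ray('scene',cv2.approxPolyDP(c,3,True)[:,0],.008)[:,:2].round(4).tolist())
```

```text
1.7667 [0.55789091 0.24517525 0.15366737] [-1.79967385e+02  9.88681599e-03  1.04913281e+02] [ 2.37261887e+01  1.23340087e+01  9.73787945e+00  8.74376150e+01
 -4.77326243e-03  9.88129116e+01]
round [0.6428 0.0843] [0.0438 0.0498] 39.15309143066406 0.6429510789638945 0.08487740321188708
hexa [ 0.6447 -0.0782] [0.0609 0.0721] 38.846675872802734 0.6441377858521277 -0.07917404316361579
[[0.6165, -0.0547], [0.6097, -0.0834], [0.6387, -0.1139], [0.6718, -0.1027], [0.6789, -0.0721], [0.6567, -0.0495]]
square [ 0.4362 -0.0268] [0.0643 0.063 ] 89.84257507324219 0.4363292404328799 -0.027070271240567316
long [ 0.5323 -0.309 ] [0.1987 0.0649] 0.35525596141815186 0.5333063109075901 -0.30890412748241297
```

servo_tool --pt "0.013 0.026 -0.01 0" --pt "0.026 0.052 -0.02 0" --pt "0.026 0.052 -0.02 0" --pt "0.026 0.052 -0.02 0" --pt "0.026 0.052 -0.02 0"

```text
time: 2.18
ee_pos: [0.5833, 0.2947, 0.134]
tcp_rot: [-179.9, 0.0, 104.9]
wrist_force: [-0.2, -0.2, -0.2]
opening: 0.0854
grasp_force: 0.0
```

Now descend to TCP z 0.062 and grip.

In the tool's units: -7.2 cm / 100 = -0.072, -5 cm / 100 = -0.05.

servo_tool --pt "0.001 0.003 -0.025 0" --pt "0.001 0.003 -0.05 0" --pt "0.001 0.003 -0.072 0" --pt "0.001 0.003 -0.072 0" --pt "0.001 0.003 -0.072 0"

```text
time: 2.6
ee_pos: [0.5841, 0.2968, 0.0627]
tcp_rot: [-179.9, 0.0, 104.8]
wrist_force: [-0.2, 0.1, 0.9]
opening: 0.0854
grasp_force: 0.0
```

servo_tool --pt "0 0 0 0" --pt "0 0 0 0" --pt "0 0 0 0" --pt "0 0 0 0" --pt "0 0 0 0" --pt "0 0 0 0" --pt "0 0 0 0" --pt "0 0 0 0" --claw 1

```text
time: 3.27
ee_pos: [0.5851, 0.2983, 0.0638]
tcp_rot: [179.9, -0.0, 104.9]
wrist_force: [-0.3, -0.7, 6.5]
opening: 0.0371
grasp_force: 29.8
```

In the tool's units: 5 cm / 100 = 0.05, 3 cm / 100 = 0.03.

servo_tool --pt "0 0 0.01 0" --pt "0 0 0.03 0" --pt "0 0 0.05 0" --pt "0 0 0.05 0" --pt "0 0 0.05 0" --pt "0 0 0.05 0"

```text
time: 3.77
ee_pos: [0.5845, 0.2981, 0.1121]
tcp_rot: [-180.0, 0.0, 104.9]
wrist_force: [0.7, -0.3, -1.6]
opening: 0.0367
grasp_force: 30.2
```

In the tool's units: -21.3 cm / 100 = -0.213, -19 cm / 100 = -0.19.

servo_tool --pt "0.01 -0.04 0 0" --pt "0.02 -0.08 0 0" --pt "0.03 -0.12 0 0" --pt "0.04 -0.16 0 0" --pt "0.05 -0.19 0 0" --pt "0.058 -0.213 0 0" --pt "0.058 -0.213 0 0" --pt "0.058 -0.213 0 0" --pt "0.058 -0.213 0 0" --pt "0.058 -0.213 0 0"

```text
time: 4.6
ee_pos: [0.6421, 0.0861, 0.1118]
tcp_rot: [-179.9, -0.0, 105.0]
wrist_force: [0.2, 0.3, -0.8]
opening: 0.0369
grasp_force: 30.2
```

Run:
```python
from h import *
a=snap('top','t1r.png'); b=snap('scene','s1r.png')
A=cv2.resize(a[130:216,100:165],(360,476),interpolation=cv2.INTER_CUBIC); B=cv2.resize(b[200:340,220:420],(680,476),interpolation=cv2.INTER_CUBIC)[:,:430] if 0 else cv2.resize(b[210:340,300:420],(439,476),interpolation=cv2.INTER_CUBIC)
cv2.imwrite('pics/c1.png',np.hstack([A,B]))
```

```text
(no output)
```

View pics/c1.png

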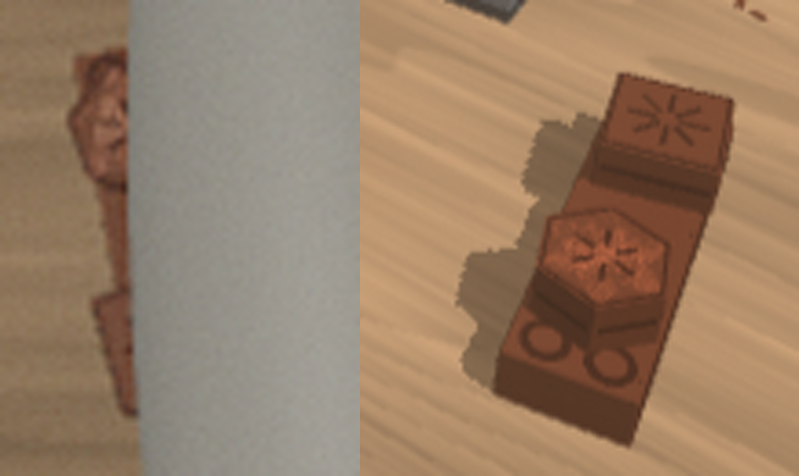

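Rosette is off and the collar's six top corners in the right panel are (548,217), (612,207), (668,250), (661,296), (594,308), (538,258). I'll lower the rosette and measure the collar.

In the tool's units: -9.9 cm / 100 = -0.099, -9.8 cm / 100 = -0.098.

servo_tool --pt "0.001 -0.001 -0.03 0" --pt "0.001 -0.001 -0.06 0" --pt "0.001 -0.001 -0.085 0" --pt "0.001 -0.001 -0.093 0" --pt "0.001 -0.001 -0.098 0" --pt "0.001 -0.001 -0.099 0" --pt "0.001 -0.001 -0.099 0" --pt "0.001 -0.001 -0.099 0"

```text
time: 5.37
ee_pos: [0.6446, 0.0844, 0.0152]
tcp_rot: [179.9, 0.0, 104.9]
wrist_force: [-0.1, 0.2, -0.3]
opening: 0.0371
grasp_force: 30.2
```

Run:
```python
from h import *
p=(np.array([[548,217],[612,207],[668,250],[661,296],[594,308],[538,258]])-[360,0]+.5)/np.array([439/120,476/130])-.5+[300,210]
P=ray('scene',p,.058)[:,:2];c=P.mean(0);print(P.round(4),c,np.degrees(np.arctan2(*(P-c).T[::-1]))%60,np.linalg.norm(P-c,axis=1))
b=(np.array([[620,73],[733,98],[713,172],[595,145]])-[360,0]+.5)/np.array([439/120,476/130])-.5+[300,210]
P=ray('scene',b,.058)[:,:2];c=P.mean(0);d=P-c;print(c,np.degrees(np.arctan2(*d.T[::-1]))%90-45)
for n in('t0','s0'):
    pass
J=np.array([[.6165,-.0547],[.6097,-.0834],[.6387,-.1139],[.6718,-.1027],[.6789,-.0721],[.6567,-.0495]]);c=np.array([.6447,-.0782])
print(np.degrees(np.arctan2(*(J-c).T[::-1]))%60)
# better hex jig orientation: fit edge lines from outlines
for n,f,(u,v) in(('top','t0',(411,201)),('scene','s0',(272,340))):
    g=cv2.imread(f'pics/raw_{f}.png').max(2);m=(g<80).astype(np.uint8);_,lab=cv2.connectedComponents(m,connectivity=4)
    C=max(cv2.findContours((lab==lab[int(v/1.5),int(u/1.5)]).astype(np.uint8),0,1)[0],key=cv2.contourArea)[:,0]
    P=ray(n,C,.008)[:,:2];P=P-[.6445,-.078]
    a=np.radians(np.arange(0,60,1)); s=[sum(np.max(P@[np.cos(t+k*np.pi/3),np.sin(t+k*np.pi/3)]) for k in range(6)) for t in a]
    print(n,'corner dir',np.argmax(s),'flat dir',np.argmin(s))
```

```text
[[0.5816 0.2711]
 [0.5585 0.29  ]
 [0.5666 0.3203]
 [0.592  0.3292]
 [0.6152 0.3109]
 [0.6056 0.2796]] [0.58657722 0.30018388] [20.37677358 19.95872361 14.92176383 19.40783471 20.52196926 12.72441685] [0.02947953 0.0298904  0.02834506 0.02954939 0.03055705 0.02798828]
[0.49144565 0.28307516] [15.31858396 17.97976951 15.25317335 18.69903553]
[20.19442891  8.45069889 20.4596182  17.88455708 10.11307449  7.30929461]
top corner dir 16 flat dir 46
scene corner dir 16 flat dir 46
```

In the tool's units: -0.3 cm / 100 = -0.003, -0.2 cm / 100 = -0.002.

servo_tool --pt "-0.001 0.001 -0.001 0" --pt "-0.001 0.001 -0.002 0" --pt "-0.001 0.001 -0.003 0" --pt "-0.001 0.001 -0.003 0" --pt "-0.001 0.001 -0.003 0"

```text
time: 5.78
ee_pos: [0.6431, 0.0852, 0.0119]
tcp_rot: [179.9, -0.0, 104.9]
wrist_force: [-2.9, 0.2, 7.7]
opening: 0.0368
grasp_force: 31.0
```

In the tool's units: 10 cm / 100 = 0.1, 6 cm / 100 = 0.06.

servo_tool --pt "0 0 0 0" --pt "0 0 0 0" --pt "0 0 0 0" --pt "0 0 0 0" --pt "0 0 0 0" --pt "0 0 0.01 0" --pt "0 0 0.03 0" --pt "0 0 0.06 0" --pt "0 0 0.1 0" --pt "0 0 0.1 0" --pt "0 0 0.1 0" --claw 0

```text
time: 6.7
ee_pos: [0.6442, 0.0853, 0.1143]
tcp_rot: [179.7, 0.0, 104.9]
wrist_force: [-0.8, 0.2, -1.3]
opening: 0.0852
grasp_force: 0.0
```

In the tool's units: 21.4 cm / 100 = 0.214, 19 cm / 100 = 0.19, 1.62 rad / 6.2832 = 0.2578.

servo_tool --pt "-0.01 0.04 0 0.0191" --pt "-0.02 0.08 0 0.0382" --pt "-0.03 0.12 0 0.0573" --pt "-0.04 0.16 0 0.0764" --pt "-0.05 0.19 0 0.0955" --pt "-0.058 0.214 0 0.1146" --pt "-0.058 0.214 0 0.1337" --pt "-0.058 0.214 0 0.1528" --pt "-0.058 0.214 0 0.1719" --pt "-0.058 0.214 0 0.191" --pt "-0.058 0.214 0 0.2101" --pt "-0.058 0.214 0 0.2292" --pt "-0.058 0.214 0 0.2483" --pt "-0.058 0.214 0 0.2578" --pt "-0.058 0.214 0 0.2578" --pt "-0.058 0.214 0 0.2578" --pt "-0.058 0.214 0 0.2578"

```text
time: 8.12
ee_pos: [0.5844, 0.299, 0.1099]
tcp_rot: [-180.0, -0.0, -162.4]
wrist_force: [0.3, -0.1, 0.4]
opening: 0.0857
grasp_force: 0.0
```

Run:
```python
from h import *
a=snap('top','t2r.png'); b=snap('scene','s2r.png')
A=cv2.resize(a[100:200,180:260],(400,500),interpolation=cv2.INTER_CUBIC); B=cv2.resize(b[210:310,200:280],(400,500),interpolation=cv2.INTER_CUBIC)
cv2.imwrite('pics/c2.png',np.hstack([A,B]))
```

```text
(no output)
```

View pics/c2.png

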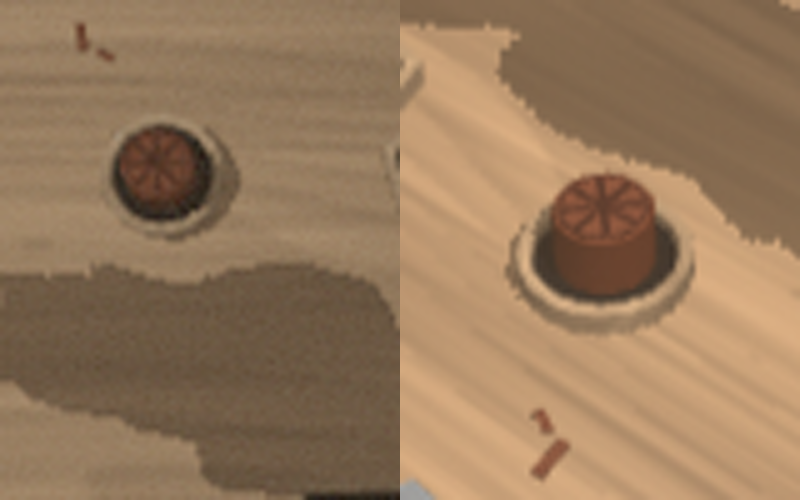

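The rosette stands upright on its jig floor, roughly centred (157,170 left; 604,235 right). Next is the collar.

servo_tool --pt "0.001 0 -0.03 0" --pt "0.001 0 -0.055 0" --pt "0.001 0 -0.075 0" --pt "0.001 0 -0.075 0" --pt "0.001 0 -0.075 0" --pt "0.001 0 -0.075 0"

```text
time: 8.72
ee_pos: [0.5862, 0.2994, 0.0369]
tcp_rot: [180.0, 0.1, -162.3]
wrist_force: [0.1, 0.5, 0.9]
opening: 0.0851
grasp_force: 0.0
```

servo_tool --pt "0 0 0 0" --pt "0 0 0 0" --pt "0 0 0 0" --pt "0 0 0 0" --pt "0 0 0 0" --pt "0 0 0 0" --claw 1

```text
time: 9.22
ee_pos: [0.5863, 0.2995, 0.0369]
tcp_rot: [180.0, 0.1, -162.3]
wrist_force: [-1.1, 0.1, 6.7]
opening: 0.0538
grasp_force: 31.3
```

In the tool's units: 7 cm / 100 = 0.07, 6 cm / 100 = 0.06.

servo_tool --pt "0 0 0.01 0" --pt "0 0 0.03 0" --pt "0 0 0.06 0" --pt "0 0 0.07 0" --pt "0 0 0.07 0" --pt "0 0 0.07 0"

```text
time: 9.72
ee_pos: [0.5859, 0.2992, 0.1056]
tcp_rot: [180.0, 0.1, -162.3]
wrist_force: [-0.2, -0.2, -0.6]
opening: 0.0535
grasp_force: 31.7
```

In the tool's units: -37.7 cm / 100 = -0.377, -35.5 cm / 100 = -0.355, -0.03 rad / 6.2832 = -0.0048.

servo_tool --pt "0.007 -0.04 0 0" --pt "0.014 -0.08 0 0" --pt "0.021 -0.12 0 0" --pt "0.027 -0.16 0 0" --pt "0.033 -0.2 0 0" --pt "0.039 -0.24 0 0" --pt "0.045 -0.28 0 0" --pt "0.051 -0.32 0 -0.0016" --pt "0.055 -0.355 0 -0.0048" --pt "0.059 -0.377 0 -0.0048" --pt "0.059 -0.377 0 -0.0048" --pt "0.059 -0.377 0 -0.0048" --pt "0.059 -0.377 0 -0.0048" --pt "0.059 -0.377 0 -0.0048"

```text
time: 10.88
ee_pos: [0.6442, -0.0768, 0.1045]
tcp_rot: [180.0, -0.1, -163.9]
wrist_force: [-0.0, 0.1, -1.0]
opening: 0.0534
grasp_force: 31.7
```

In the tool's units: -9.1 cm / 100 = -0.091, -9 cm / 100 = -0.09.

servo_tool --pt "0 0 -0.03 0" --pt "0 0 -0.06 0" --pt "0 0 -0.08 0" --pt "0 0 -0.086 0" --pt "0 0 -0.09 0" --pt "0 0 -0.091 0" --pt "0 0 -0.091 0" --pt "0 0 -0.091 0"

```text
time: 11.55
ee_pos: [0.6455, -0.0778, 0.016]
tcp_rot: [-180.0, 0.1, -164.0]
wrist_force: [1.0, 0.1, 0.1]
opening: 0.0533
grasp_force: 31.7
```

In the tool's units: -0.3 cm / 100 = -0.003, -0.2 cm / 100 = -0.002.

servo_tool --pt "0 0 -0.001 0" --pt "0 0 -0.002 0" --pt "0 0 -0.003 0" --pt "0 0 -0.003 0" --pt "0 0 -0.003 0"

```text
time: 11.97
ee_pos: [0.6452, -0.078, 0.0129]
tcp_rot: [-180.0, 0.1, -164.0]
wrist_force: [-2.9, 0.7, 7.6]
opening: 0.0531
grasp_force: 32.6
```

In the tool's units: 10 cm / 100 = 0.1, 6 cm / 100 = 0.06.

servo_tool --pt "0 0 0 0" --pt "0 0 0 0" --pt "0 0 0 0" --pt "0 0 0 0" --pt "0 0 0 0" --pt "0 0 0.01 0" --pt "0 0 0.03 0" --pt "0 0 0.06 0" --pt "0 0 0.1 0" --pt "0 0 0.1 0" --pt "0 0 0.1 0" --claw 0

```text
time: 12.88
ee_pos: [0.6462, -0.0781, 0.1153]
tcp_rot: [-179.9, 0.3, -164.0]
wrist_force: [-0.1, -0.2, -1.2]
opening: 0.0853
grasp_force: 0.0
```

In the tool's units: 36.1 cm / 100 = 0.361, 33 cm / 100 = 0.33.

servo_tool --pt "-0.016 0.037 0 0" --pt "-0.032 0.074 0 0" --pt "-0.048 0.11 0 0" --pt "-0.064 0.147 0 0" --pt "-0.08 0.184 0 0" --pt "-0.096 0.22 0 0" --pt "-0.112 0.257 0 0" --pt "-0.128 0.294 0 0" --pt "-0.142 0.33 0 0" --pt "-0.155 0.361 0 0" --pt "-0.155 0.361 0 0" --pt "-0.155 0.361 0 0" --pt "-0.155 0.361 0 0" --pt "-0.155 0.361 0 0"

```text
time: 14.05
ee_pos: [0.4898, 0.2821, 0.111]
tcp_rot: [-180.0, -0.0, -164.1]
wrist_force: [0.5, -0.6, 0.6]
opening: 0.0855
grasp_force: 0.0
```

Run:
```python
from h import *
a=snap('top','t3r.png'); b=snap('scene','s3r.png')
A=cv2.resize(a[90:210,180:300],(400,400),interpolation=cv2.INTER_CUBIC); B=cv2.resize(b[180:300,140:260],(400,400),interpolation=cv2.INTER_CUBIC)
cv2.imwrite('pics/c3.png',np.hstack([A,B]))
```

```text
(no output)
```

View pics/c3.png

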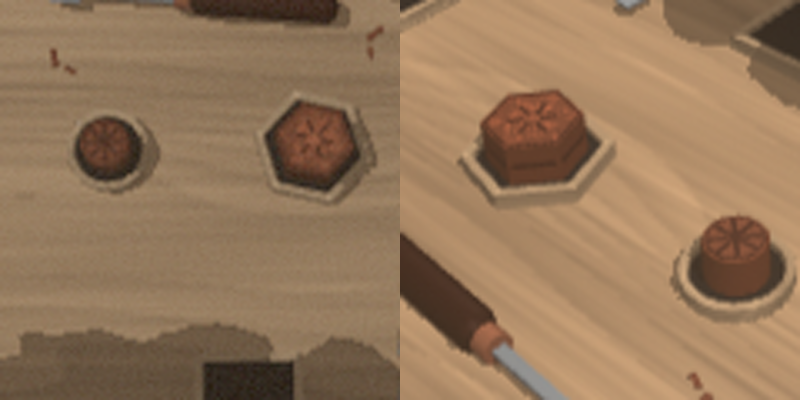

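The collar (317,142 left) and rosette (105,145) are both flat and inside their jigs. Now the block.

In the tool's units: -7.6 cm / 100 = -0.076, -5.5 cm / 100 = -0.055.

servo_tool --pt "0 0.001 -0.03 0" --pt "0 0.001 -0.055 0" --pt "0 0.001 -0.076 0" --pt "0 0.001 -0.076 0" --pt "0 0.001 -0.076 0" --pt "0 0.001 -0.076 0"

```text
time: 14.65
ee_pos: [0.4904, 0.2839, 0.0368]
tcp_rot: [180.0, 0.1, -164.1]
wrist_force: [0.4, -0.4, -0.2]
opening: 0.0851
grasp_force: 0.0
```

servo_tool --pt "0 0 0 0" --pt "0 0 0 0" --pt "0 0 0 0" --pt "0 0 0 0" --pt "0 0 0 0" --pt "0 0 0 0" --claw 1

```text
time: 15.15
ee_pos: [0.4904, 0.2845, 0.0369]
tcp_rot: [180.0, 0.1, -164.0]
wrist_force: [-1.1, -0.7, 5.7]
opening: 0.0553
grasp_force: 31.8
```

servo_tool --pt "0 0 0.01 0" --pt "0 0 0.03 0" --pt "0 0 0.06 0" --pt "0 0 0.07 0" --pt "0 0 0.07 0" --pt "0 0 0.07 0"

```text
time: 15.65
ee_pos: [0.4899, 0.2843, 0.1056]
tcp_rot: [180.0, 0.1, -164.0]
wrist_force: [0.2, -0.1, -1.3]
opening: 0.0556
grasp_force: 32.4
```

In the tool's units: -31 cm / 100 = -0.31, -5.4 cm / 100 = -0.054, -0.28 rad / 6.2832 = -0.0446.

servo_tool --pt "-0.007 -0.04 0 0" --pt "-0.014 -0.08 0 -0.008" --pt "-0.021 -0.12 0 -0.0159" --pt "-0.028 -0.16 0 -0.0239" --pt "-0.035 -0.2 0 -0.0318" --pt "-0.042 -0.24 0 -0.0398" --pt "-0.049 -0.28 0 -0.0446" --pt "-0.054 -0.31 0 -0.0446" --pt "-0.054 -0.31 0 -0.0446" --pt "-0.054 -0.31 0 -0.0446" --pt "-0.054 -0.31 0 -0.0446" --pt "-0.054 -0.31 0 -0.0446"

```text
time: 16.65
ee_pos: [0.4355, -0.0251, 0.1045]
tcp_rot: [180.0, -0.1, -180.0]
wrist_force: [-0.3, 0.0, -1.0]
opening: 0.0559
grasp_force: 32.5
```

In the tool's units: -9.1 cm / 100 = -0.091, -9 cm / 100 = -0.09.

servo_tool --pt "0 0 -0.03 0" --pt "0 0 -0.06 0" --pt "0 0 -0.08 0" --pt "0 0 -0.086 0" --pt "0 0 -0.09 0" --pt "0 0 -0.091 0" --pt "0 0 -0.091 0" --pt "0 0 -0.091 0"

```text
time: 17.32
ee_pos: [0.4365, -0.0258, 0.0156]
tcp_rot: [-180.0, 0.1, 180.0]
wrist_force: [0.2, 0.3, -1.2]
opening: 0.0557
grasp_force: 32.4
```

In the tool's units: -0.3 cm / 100 = -0.003, -0.2 cm / 100 = -0.002.

servo_tool --pt "0 0 -0.001 0" --pt "0 0 -0.002 0" --pt "0 0 -0.003 0" --pt "0 0 -0.003 0" --pt "0 0 -0.003 0"

```text
time: 17.73
ee_pos: [0.4362, -0.026, 0.0128]
tcp_rot: [180.0, 0.1, 179.9]
wrist_force: [-4.2, -0.4, 10.8]
opening: 0.0553
grasp_force: 33.7
```

In the tool's units: 10 cm / 100 = 0.1, 6 cm / 100 = 0.06.

servo_tool --pt "0 0 0 0" --pt "0 0 0 0" --pt "0 0 0 0" --pt "0 0 0 0" --pt "0 0 0 0" --pt "0 0 0.01 0" --pt "0 0 0.03 0" --pt "0 0 0.06 0" --pt "0 0 0.1 0" --pt "0 0 0.1 0" --pt "0 0 0.1 0" --claw 0

```text
time: 18.65
ee_pos: [0.4371, -0.026, 0.1142]
tcp_rot: [-180.0, 0.3, 180.0]
wrist_force: [-0.9, -0.1, -1.5]
opening: 0.0851
grasp_force: 0.0
```

In the tool's units: -11 cm / 100 = -0.11, -8 cm / 100 = -0.08, 0.12 rad / 6.2832 = 0.0191.

servo_tool --pt "0 -0.04 0 0.0191" --pt "0 -0.08 0 0.0191" --pt "0 -0.11 0 0.0191" --pt "0 -0.11 0 0.0191" --pt "0 -0.11 0 0.0191" --pt "0 -0.11 0 0.0191"

```text
time: 19.15
ee_pos: [0.4351, -0.1357, 0.1106]
tcp_rot: [180.0, -0.1, -173.2]
wrist_force: [-0.0, -0.5, 0.3]
opening: 0.0855
grasp_force: 0.0
```

Run:
```python
from h import *
a=snap('top','t4r.png'); b=snap('scene','s4r.png')
A=cv2.resize(a[130:216,100:165],(378,500),interpolation=cv2.INTER_CUBIC); B=cv2.resize(b[160:345,225:420],(420,398),interpolation=cv2.INTER_CUBIC)
C=np.zeros((500,798,3),np.uint8);C[:,:378]=A;C[:398,378:]=B
cv2.imwrite('pics/c4.png',C)
```

```text
(no output)
```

View pics/c4.png

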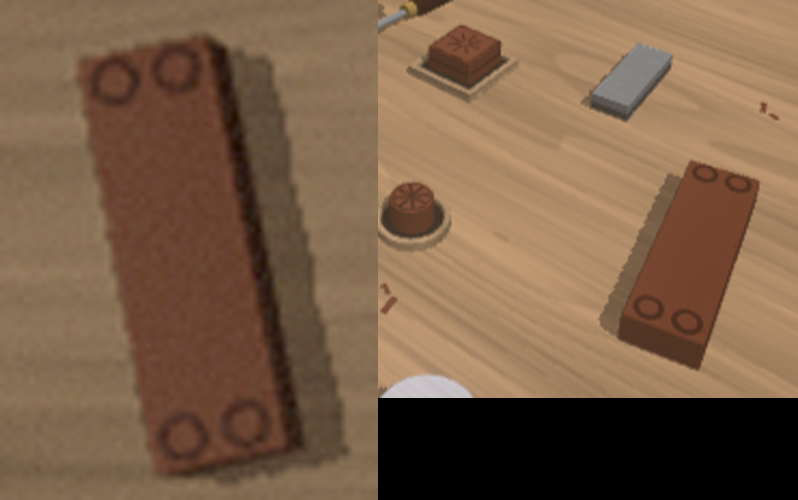

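Block sits in its jig (465,52). The panel is bare; its top corners are (80,58), (207,38), (287,448), (158,475) in the left part and (690,161), (759,182), (705,342), (622,318) in the right.

Run:
```python
from h import *
p=(np.array([[80,58],[207,38],[287,448],[158,475]])+.5)/5.815-.5+[100,130]
q=(np.array([[622,318],[705,342],[759,182],[690,161]])-[378,0]+.5)/2.154-.5+[225,160]
for n,x in(('top',p),('scene',q)):
    P=ray(n,x,.03)[:,:2]; c=P.mean(0); print(n,P.round(4).tolist(),c)
    for a,b in((0,3),(1,2)): d=P[a]-P[b]; print(np.linalg.norm(d),np.degrees(np.arctan2(d[1],d[0]))%180)
```

```text
top [[0.6245, 0.3385], [0.6334, 0.2823], [0.4503, 0.2433], [0.4388, 0.2995]] [0.53674422 0.29088669]
0.1898159345145911 11.846317343444998
0.18720281842104058 12.010350305804321
scene [[0.6399, 0.2846], [0.6215, 0.3394], [0.4426, 0.3009], [0.4545, 0.2432]] [0.53960777 0.2920382 ]
0.18990896878870844 12.572485788805517
0.1829628503512648 12.173194888844785
```

In the tool's units: 42.7 cm / 100 = 0.427, 10.3 cm / 100 = 0.103, 0.09 rad / 6.2832 = 0.0143.

servo_tool --pt "0.009 0.04 0 0.0032" --pt "0.019 0.08 0 0.0064" --pt "0.029 0.12 0 0.0095" --pt "0.039 0.16 0 0.0143" --pt "0.048 0.2 0 0.0143" --pt "0.058 0.24 0 0.0143" --pt "0.068 0.28 0 0.0143" --pt "0.077 0.32 0 0.0143" --pt "0.087 0.36 0 0.0143" --pt "0.096 0.4 0 0.0143" --pt "0.103 0.427 0 0.0143" --pt "0.103 0.427 0 0.0143" --pt "0.103 0.427 0 0.0143" --pt "0.103 0.427 0 0.0143" --pt "0.103 0.427 0 0.0143" --force 60

```text
time: 20.5
ee_pos: [0.5381, 0.2906, 0.1114]
tcp_rot: [-180.0, -0.0, -168.0]
wrist_force: [0.2, 0.0, -0.9]
opening: 0.0855
grasp_force: 0.0
```

In the tool's units: -10.5 cm / 100 = -0.105, -10.1 cm / 100 = -0.101.

servo_tool --pt "0 0 -0.03 0" --pt "0 0 -0.06 0" --pt "0 0 -0.09 0" --pt "0 0 -0.101 0" --pt "0 0 -0.105 0" --pt "0 0 -0.105 0" --pt "0 0 -0.105 0" --pt "0 0 -0.105 0"

```text
time: 21.17
ee_pos: [0.5397, 0.2915, 0.0085]
tcp_rot: [180.0, 0.2, -168.0]
wrist_force: [-0.3, -1.3, 1.5]
opening: 0.0853
grasp_force: 0.0
```

In the tool's units: -0.1 cm / 100 = -0.001.

servo_tool --pt "-0.001 0 0 0" --pt "-0.001 0 0 0" --pt "-0.001 0 0 0" --pt "-0.001 0 0 0" --pt "-0.001 0 0 0" --pt "-0.001 0 0 0" --claw 1

```text
time: 21.67
ee_pos: [0.5381, 0.2916, 0.0078]
tcp_rot: [180.0, 0.1, -168.0]
wrist_force: [-0.8, -0.2, 6.4]
opening: 0.0585
grasp_force: 66.8
```

In the tool's units: 9 cm / 100 = 0.09, 6 cm / 100 = 0.06.

servo_tool --pt "0 0 0.01 0" --pt "0 0 0.03 0" --pt "0 0 0.06 0" --pt "0 0 0.09 0" --pt "0 0 0.09 0" --pt "0 0 0.09 0" --pt "0 0 0.09 0"

```text
time: 22.25
ee_pos: [0.5373, 0.2909, 0.0956]
tcp_rot: [-180.0, -0.1, -168.0]
wrist_force: [-0.3, 0.4, -4.0]
opening: 0.0588
grasp_force: 65.8
```

In the tool's units: -59.9 cm / 100 = -0.599, -59 cm / 100 = -0.59, -0.2 rad / 6.2832 = -0.0318.

servo_tool --pt "0 -0.03 0 0" --pt "0 -0.07 0 0" --pt "0 -0.11 0 0" --pt "0 -0.15 0 0" --pt "0 -0.19 0 0" --pt "0 -0.23 0 -0.0048" --pt "0 -0.27 0 -0.0095" --pt "0 -0.31 0 -0.0143" --pt "0 -0.35 0 -0.0191" --pt "0 -0.39 0 -0.0239" --pt "0 -0.43 0 -0.0286" --pt "0 -0.47 0 -0.0318" --pt "0 -0.51 0 -0.0318" --pt "-0.002 -0.54 0 -0.0318" --pt "-0.005 -0.57 0 -0.0318" --pt "-0.005 -0.59 0 -0.0318" --pt "-0.005 -0.599 0 -0.0318" --pt "-0.005 -0.599 0 -0.0318" --pt "-0.005 -0.599 0 -0.0318" --pt "-0.005 -0.599 0 -0.0318"

```text
time: 23.92
ee_pos: [0.5325, -0.3066, 0.0956]
tcp_rot: [179.9, -0.1, -179.4]
wrist_force: [-0.1, -0.3, -3.9]
opening: 0.0585
grasp_force: 66.1
```

Run:
```python
from h import *
print(get_obs()['ee_pos'],get_obs()['tcp_rot'])
a=snap('top','t5r.png'); b=snap('scene','s5r.png')
A=cv2.resize(a[120:230,320:400],(364,500),interpolation=cv2.INTER_CUBIC); B=cv2.resize(b[90:220,90:230],(430,400),interpolation=cv2.INTER_CUBIC)
C=np.zeros((500,794,3),np.uint8);C[:,:364]=A;C[:400,364:]=B
cv2.imwrite('pics/c5.png',C)
```

```text
[ 0.53245272 -0.30662592  0.09556537] [ 1.79937822e+02 -6.80779130e-02 -1.79420816e+02]
```

View pics/c5.png

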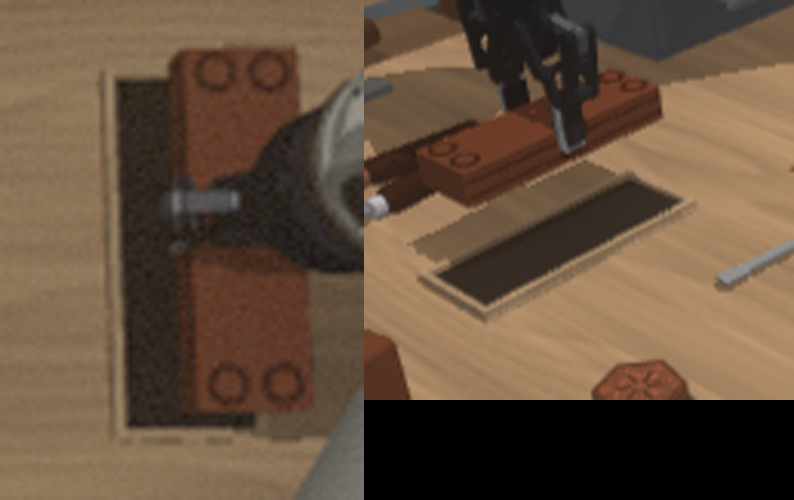

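The panel hangs level and parallel to its jig; its top face corners are about (183,50), (297,48), (312,405), (192,411) in the left part. I'll check the centring.

Run:
```python
from h import *
p=(np.array([[183,50],[297,48],[312,405],[192,411]])+.5)/4.55-.5+[320,120]
P=ray('top',p,.118)[:,:2];print(P.round(4),P.mean(0))
q=(np.array([[417,148],[663,86],[625,71]])-[364,0]+.5)/np.array([430/140,400/130])-.5+[90,90]
print(ray('scene',q,.118).round(4))
```

```text
[[ 0.6241 -0.2753]
 [ 0.625  -0.3347]
 [ 0.4398 -0.3359]
 [ 0.4371 -0.2744]] [ 0.53151878 -0.3050406 ]
[[ 0.6239 -0.3373  0.118 ]
 [ 0.4361 -0.2752  0.118 ]
 [ 0.4355 -0.3231  0.118 ]]
```

servo_tool --pt "0.001 -0.001 -0.03 0" --pt "0.001 -0.001 -0.06 0" --pt "0.001 -0.001 -0.072 0" --pt "0.001 -0.001 -0.076 0" --pt "0.001 -0.001 -0.078 0" --pt "0.001 -0.001 -0.08 0" --pt "0.001 -0.001 -0.08 0" --pt "0.001 -0.001 -0.08 0"

```text
time: 24.68
ee_pos: [0.5343, -0.3093, 0.0178]
tcp_rot: [-179.9, 0.1, -179.5]
wrist_force: [-0.0, -0.1, -3.1]
opening: 0.0588
grasp_force: 66.0
```

In the tool's units: -0.4 cm / 100 = -0.004, -0.3 cm / 100 = -0.003.

servo_tool --pt "-0.001 0.001 -0.001 0" --pt "-0.001 0.001 -0.002 0" --pt "-0.001 0.001 -0.003 0" --pt "-0.001 0.001 -0.004 0" --pt "-0.001 0.001 -0.004 0" --pt "-0.001 0.001 -0.004 0"

```text
time: 25.18
ee_pos: [0.5328, -0.308, 0.0138]
tcp_rot: [-180.0, 0.1, -179.5]
wrist_force: [-3.6, 2.1, 7.1]
opening: 0.0582
grasp_force: 67.3
```

On the floor (7 N). I'll release and withdraw to the side.

In the tool's units: 18 cm / 100 = 0.18, 14 cm / 100 = 0.14.

servo_tool --pt "0 0 0 0" --pt "0 0 0 0" --pt "0 0 0 0" --pt "0 0 0 0" --pt "0 0 0 0" --pt "0 0 0.01 0" --pt "0 0 0.03 0" --pt "0 0 0.06 0" --pt "0 0 0.1 0" --pt "0 0 0.14 0" --pt "0 0 0.18 0" --pt "0 0 0.18 0" --pt "0 0 0.18 0" --claw 0

```text
time: 26.27
ee_pos: [0.5337, -0.3085, 0.1962]
tcp_rot: [-179.8, 0.3, -179.5]
wrist_force: [-0.2, 0.4, -0.8]
opening: 0.0852
grasp_force: 0.0
```

In the tool's units: -22 cm / 100 = -0.22, -20 cm / 100 = -0.2.

servo_tool --pt "-0.04 -0.03 0 0" --pt "-0.08 -0.06 0 0" --pt "-0.12 -0.09 0 0" --pt "-0.16 -0.12 0 0" --pt "-0.2 -0.14 0 0" --pt "-0.22 -0.14 0 0" --pt "-0.22 -0.14 0 0" --pt "-0.22 -0.14 0 0" --pt "-0.22 -0.14 0 0"

```text
time: 27.02
ee_pos: [0.3121, -0.4479, 0.1917]
tcp_rot: [179.9, -0.0, -179.6]
wrist_force: [0.9, -0.7, 0.2]
opening: 0.0856
grasp_force: 0.0
```

Run:
```python
from h import *
print(get_obs()['qd'])
a=snap('top','t6r.png'); b=snap('scene','s6r.png')
A=cv2.resize(a[100:290,180:400],(460,397),interpolation=cv2.INTER_CUBIC); B=cv2.resize(b[130:290,90:310],(540,393),interpolation=cv2.INTER_CUBIC)[:,:340]
cv2.imwrite('pics/c6.png',np.hstack([A[:393],B]))
```

```text
[ 2.05170241  0.52908038  0.68015739 -0.12209149  0.1178953   0.42461012]
```

View pics/c6.png

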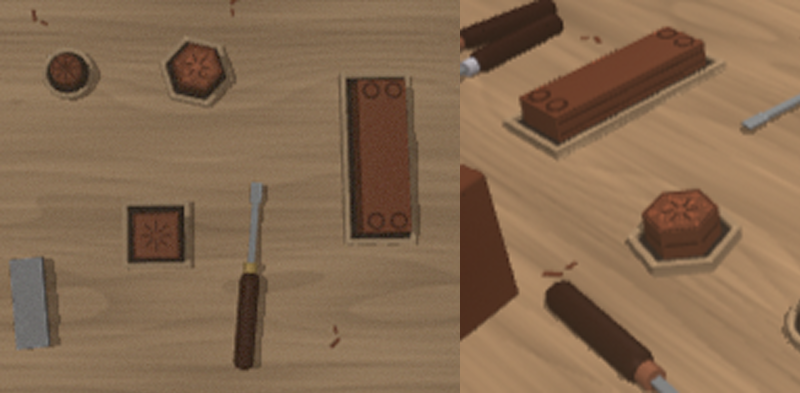

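All four pieces lie flat inside their jigs: rosette (68,70), collar (196,68), block (156,235), panel (383,157). The gouge and stone haven't moved.

servo_tool --pt "0 0 0 0" --pt "0 0 0 0" --pt "0 0 0 0" --pt "0 0 0 0"

```text
time: 27.45
ee_pos: [0.3132, -0.4476, 0.1922]
tcp_rot: [180.0, -0.0, -179.4]
wrist_force: [-0.1, -1.4, 0.5]
opening: 0.0853
grasp_force: 0.0
```

```bash
python3 -c "
from workcell import *
print(job_done())"
```

```text
the job is handed in; nothing more can be done
None
```

The job is handed in after about 27 s of the 99 s allowed: in the last pictures the rosette, collar, block and panel all lie flat and released in their own jigs, with the gouge and stone where they were; no verdict was returned.

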